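# Refit the access cover of a bench filter unit and hold it on its seal

### The job

The filter unit has its new filter in and needs its access cover back. Turn both red quarter-turn studs on its frame until each stands in line with the slot it must pass through in the cover, then pick the loose cover up by its blue handle, fit it over the two studs, and press it down on the rubber seal until it is fully home on the frame, firmly but without forcing it. Finish while still holding it pressed home, with your hand on the cover, so that a colleague can lock the studs; leave the bottle, the jug and the old filter alone.

Things in the scene. Friction and masses are not known exactly. Their poses are not given: they have to be found in the camera images.
- unit: White bench filter unit, a box 190 (x) x 290 (y) x 115 mm high, upright and fixed to the bench, turned to any small yaw. Origin: centre of its underside, at bench level. The studs stand on its top, on its y axis, 94 mm either side of the centre. A grey duct collar sticks out 22 mm from its +y end, 19 to 91 mm above the bench.
- frame_top (a point): Centre of the unit's flat top, the frame that the cover goes on, 115 mm above the bench; axes as the unit's. The frame has a 94 (x) x 134 (y) mm opening showing the pleated filter. Short black painted marks either side of each stud, along the x axis, show the in-line direction.
- stud_left (a joint): Angle of the stud at the unit's +y end, rad. 0 (a stop): wing along the unit's x axis, in line with the marks and with the fitted cover's slot. Grows anticlockwise seen from above to 1.57 (a stop): wing crosswise, along the unit's y axis. Turns stiffly about the vertical (0.05 N m), stays where left; starts out of line by 0.5 or more.
- stud_right (a joint): The same for the stud at the unit's -y end.
- stud_left_wing (a point): Centre of the red wing of the stud at the unit's +y end: an upright plate 32 mm long, 9 mm thick, 19 mm high (5 to 24 mm above the frame, on a 9 mm round stem), to be pinched across its thickness from above. The point is on the turning axis, 14.5 mm above the frame, 129.5 mm above the bench; its x axis runs along the wing and turns with it.
- stud_right_wing (a point): The same for the stud at the unit's -y end.
- seal (a joint): How far the black sponge-rubber seal is pressed down, m. 0: 4 mm proud of the frame; 0.004: level with it, cover home on the rigid frame. A ring round the opening, 120 x 160 mm outside, 11 mm wide. It springs back: gives from about 4 N, level at 16 N, the cover's weight included.
- cover_handle (a point): Centre of the blue handle bar of the loose cover, which starts flat on the bench, handle up. The bar runs along the plate's y axis over its centre: 96 mm long, 12 wide (x), 12 high, a post at each end. The point is 40 mm above the plate's underside (bar from 34 to 46 mm) and, with the cover home, 155 mm above the bench over the unit's centre. Axes are the plate's, z up.
- cover_slot_a (a point): Centre of the slot at the plate's +y end. The cover is an aluminium plate 130 (x) x 220 (y) x 4 mm, about 0.4 kg, with two through slots, each 40 mm long (x) and 15 mm wide (y), 94 mm either side of its middle on its y axis. A stud's wing passes only when in line. The cover may go on either way round.
- cover_slot_b (a point): The same for the slot at the plate's -y end.
- bottle: Closed amber bottle, 62 mm across, 125 mm high, a bystander. Origin: centre of its underside.
- jug: White plastic jug with a handle, 86 mm across, 110 mm high, a bystander. Origin: centre of its underside.
- old_filter: Old filter cartridge, a flat white-framed block with grey pleats, 90 x 130 x 28 mm lying on the bench, a bystander. Origin: centre of its underside.

How it is judged (in metres and radians):
On the way, in this order (a step that is already met when the one before it is completed fails the run):
1. both studs are turned in line with the slots (value of joint each of stud_left, stud_right below 0.15 rad), for 0.2 s.
2. the cover is lifted off the bench (height (world z) of cover_handle above 0.09 m), for 0.2 s.
At the end, for the whole second after the job is handed in: Studs in line (0.2 rad) and through the slots; cover level (0.03 rad), centred within 8 mm, seal pressed at least 3.2 of 4 mm, cover bearing on the unit with 8 to 60 N, still, and touched by the robot, which keeps pressing; bystanders within 30 mm of their starts (value of joint each of stud_left, stud_right below 0.2 rad and value of joint seal above 0.0032 m and horizontal distance between cover_handle and unit below 0.008 m and angle between the y axis of cover_handle and the y axis of unit, either way round below 0.15 rad and angle between cover_handle's own z axis and vertical below 0.03 rad and height (world z) of cover_handle below 0.157 m and contact force between cover and unit between 8 and 60 N and contact force between any of the fingers, the arm and cover above 3 N and linear speed of cover below 0.02 m/s and distance of each of bottle, jug, old_filter from where it was at the start of the episode below 0.03 m); the arm keeps its last pose, push and grip.
It fails at once if a bystander is knocked over (angle between any of bottle, jug, old_filter's own z axis and vertical above 0.5 rad).
It fails at once if the cover is forced with more than 90 N against the unit (contact force between cover and unit above 90 N).
It also fails if it takes over 58 s, if anything falls off the work surface, if the arm or the gripper's body presses on something with over 40 N, if the wrist force passes 120 N, or if a joint passes its speed limit or range.

### The arm

A 6-joint arm with a two-finger parallel gripper is mounted at the origin on the work surface. World frame = base frame: x ahead of the robot, y to its left, z up, the work surface at z = 0. Lengths are in mm, angles in rad, forces in N, time in s.
With the tool pointing down it reaches from about 275 to 750 mm from the base axis. Payload 10.2 kg.
Tool frame: the origin (TCP) lies between the finger pads; the fingertips stand 11 mm ahead of it and the grasp point (between the pads) lies 8 mm behind it (ctrl.tip_extent is the distance from the TCP to the fingertips, in mm); z points along the fingers, y is the direction in which the jaws open and shut (so a half turn about z gives the same grasp; the last joint's range is limited). The gripper opens to 85 mm and grips with 20 to 120 N. Pads are 22 mm wide; open, the fingers measure 114 mm over their backs; the gripper's body (76 mm by 85 mm) begins 54 mm behind the grasp point. The pads swing forward as they close: fully open they stand 13 mm farther back than shut.
Start: joints at [0.881, 0.313, 1.498, -0, 1.331, -0.223], TCP at [236.279, 468.832, 242.294] pointing down, gripper open.
Joint ranges: [-2.94, 2.94], [-0.97, 2.17], [0.19, 2.56], [-1.23, 4.37], [0.02, 3.11], [-2.88, 2.88]. Speed limits (rad/s): [2.39, 2.39, 3.01, 3.14, 3.14, 3.14].

### API

Orientations are given as a unit quaternion [w, x, y, z].
In Python, from rig import ctrl gives the robot as it stands.
- The arm moves only by the tool apply_moves, never from a script. Its argument "commands" is a list of rows, each a list of 5 numbers: the finger opening in cm, from 0 to 8.54, then the shift along the tool's x, y, z in cm, then the turn about the tool's z in rad. In form: [[jaw, dx, dy, dz, roll], ...]. A call has 1 to 12 rows; each row shifts and turns the commanded pose from where the row before left it, along the tool's axes as they then stand; what a row does not reach is not made up. A row lasts 1/12 s, in which the tool goes at most 41.7 mm and 7.16 degrees, less where a joint would pass 70% of its speed; a pose out of reach is approached as far as the arm can. A call with a gripper value outside its range is refused whole. The fingers move at their own pace and stop on an object; "squeeze" is the grip in N (left out, the last holds). Time passes only in rows, so rows that do not move let the fingers close. It gives the time, the measured TCP pose, the force and the opening at its end, in the units of the state.
- ctrl.sense(): the state, without advancing time (a new reading comes with each control period).
- ctrl.capture(name): name is "side" or "top"; returns the picture (480x640x3 uint8, red, green, blue); there is no depth.
- ctrl.camera_info(name): a dict with "fov_y" (degrees; the focal length in pixels is half the picture's height over the tangent of half this angle, whatever the lens; pixels are square), "cx", "cy" (the principal point, pixels), "camera_from_world" (4x4, takes a point from world to camera coordinates). Camera axes: x right, y down, z forward; pixel columns grow to the right and rows downward; lengths in mm; the calibration is good to about 2 mm. A picture is of the moment at which its call begins. camera_info takes no time and is no camera call.
- ctrl.finish_job(): hands the job in, once; it reports no verdict.
The state is a dict: "time_s": time; "joints": joint angles; "dq": joint speeds; "tau": joint torques, N m; "eef_pos": TCP position; "ee_rot": TCP orientation; "force": force on the tool from outside, world axes, zero at the start; "wrist_torque": the same for the moment, N m; "grip_width": opening from 0.0 (shut) to 1.0 (fully open).
Only numpy, scipy, OpenCV 4.12 (cv2) and the standard library are available. Lean on these libraries where they do the work, as an engineer would, in place of code of your own. Each camera call takes 0.05 s, during which the arm holds its last target.

## Working session

There is one attempt and no reset: what is moved stays moved. The work goes in short steps, Python scripts to look and compute and a tool call to move; the robot and the scene stay as the last step left them, time stands still between calls to the robot, and variables do not carry over. Pictures are saved under pics/ and viewed, and the job is handed in when it is done.

Besides the shell and the picture viewer there is one more tool, called after "Emit:" in YAML: its name, and indented under it one key for each argument. apply_moves: Moves the arm, as the interface text tells. Its arguments: {"type":"object","properties":{"commands":{"type":"array"},"squeeze":{"type":"number"}},"required":["commands"]}

```bash
ls; mkdir -p pics
python3 - <<'E'
from rig import ctrl
import cv2, numpy as np
print(ctrl.sense(), ctrl.tip_extent)
for n in ("side","top"):
    im=ctrl.capture(n); cv2.imwrite(f"pics/{n}0.png",im[:,:,::-1])
    np.save(f"{n}0.npy",im)
    ci=ctrl.camera_info(n); print(n,ci)
E
```

```text
pics
{'time_s': 0.0, 'joints': array([ 8.80577724e-01,  3.13452275e-01,  1.49847385e+00, -2.12593374e-06,
        1.33100176e+00, -2.23377815e-01]), 'dq': array([-2.84958876e-04, -5.02110419e-04, -5.40162992e-05, -1.47101773e-04,
        2.72863204e-04, -7.87141066e-04]), 'tau': array([-3.48980184e-04, -4.12270439e+01, -2.59745514e+01, -2.04782705e-04,
        4.12602240e-03, -2.01746980e-05]), 'eef_pos': array([236.11846002, 468.61843287, 241.72006513]), 'ee_rot': array([-2.93544523e-04,  2.31306208e-01,  9.72880770e-01, -5.99622451e-04]), 'force': array([-0.06399631, -0.01125444,  0.06581364]), 'wrist_torque': array([-0.00172824, -0.00178086, -0.0047131 ]), 'grip_width': 0.9992972643068343} 11.0
side {'fov_y': 42.09017692250947, 'cx': 317.326050687591, 'cy': 243.31444760881232, 'camera_from_world': array([[-9.89701691e-01, -1.43117595e-01,  2.81362593e-03,
         5.92106450e+02],
       [-8.19481007e-02,  5.50361014e-01, -8.30895459e-01,
         1.32333690e+02],
       [ 1.17367250e-01, -8.22569212e-01, -5.56421441e-01,
         1.77607974e+03],
       [ 0.00000000e+00,  0.00000000e+00,  0.00000000e+00,
         1.00000000e+00]])}
top {'fov_y': 43.92603913446974, 'cx': 310.2651226528067, 'cy': 240.59520345262712, 'camera_from_world': array([[-3.29789655e-03, -9.99885672e-01,  1.47568999e-02,
         7.50502797e+00],
       [-9.89454110e-01,  1.12582243e-03, -1.44842318e-01,
         5.86932404e+02],
       [ 1.44809145e-01, -1.50789502e-02, -9.89344701e-01,
         1.62801016e+03],
       [ 0.00000000e+00,  0.00000000e+00,  0.00000000e+00,
         1.00000000e+00]])}
```

View pics/top0.png

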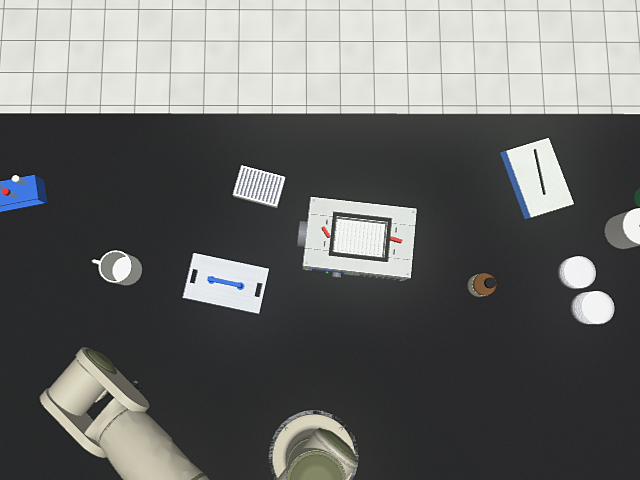

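View pics/side0.png

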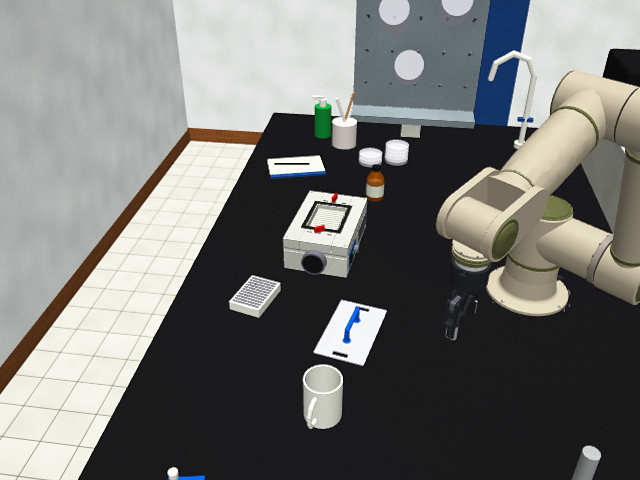

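The top view shows the unit near (360,238) with red wings at (326,232) and (397,240), and the cover near (226,283) with its blue handle. The bottle is at (482,285), the jug at (121,268) and the old filter at (259,186). In the side view the cover is at (351,331) and the unit at (325,233). Next I'll measure with masks.

```bash
cat > h.py <<'E'
import numpy as np, cv2, json
from rig import ctrl
def cam(n):
    ci=ctrl.camera_info(n); f=240/np.tan(np.radians(ci["fov_y"]/2)); M=np.array(ci["camera_from_world"]); return f,ci["cx"],ci["cy"],M[:3,:3],M[:3,3]
def ray(n,uv):
    f,cx,cy,R,t=cam(n); d=R.T@np.array([(uv[0]-cx)/f,(uv[1]-cy)/f,1.]); return -R.T@t, d/np.linalg.norm(d)
def onz(n,uv,z):
    o,d=ray(n,uv); return o+d*(z-o[2])/d[2]
def proj(n,p):
    f,cx,cy,R,t=cam(n); c=R@np.array(p,float)+t; return np.array([cx+f*c[0]/c[2],cy+f*c[1]/c[2]])
def tri(a,b):  # uv top, uv side
    o1,d1=ray("top",a); o2,d2=ray("side",b)
    s=np.linalg.lstsq(np.stack([d1,-d2],1),o2-o1,rcond=None)[0]
    p=o1+s[0]*d1; q=o2+s[1]*d2; return (p+q)/2, np.linalg.norm(p-q)
def hsv(im): return cv2.cvtColor(im,cv2.COLOR_RGB2HSV)
def red(im):
    h=hsv(im); return ((((h[...,0]<8)|(h[...,0]>172))&(h[...,1]>150)&(h[...,2]>90))*255).astype(np.uint8)
def blue(im):
    h=hsv(im); return (((h[...,0]>100)&(h[...,0]<128)&(h[...,1]>140)&(h[...,2]>60))*255).astype(np.uint8)
def comps(m,amin=15):
    n,l,s,c=cv2.connectedComponentsWithStats(m); out=[]
    for i in range(1,n):
        if s[i,4]>=amin:
            r=cv2.minAreaRect(np.argwhere(l==i)[:,::-1].astype(np.float32)); out.append((np.round(c[i],1).tolist(),int(s[i,4]),[np.round(x,1) for x in r]))
    return out
def crop(im,name,x0,y0,x1,y1,k):
    cv2.imwrite(f"pics/{name}.png",cv2.resize(im[y0:y1,x0:x1,::-1],None,fx=k,fy=k,interpolation=cv2.INTER_CUBIC))
E
python3 - <<'E'
from h import *
t=np.load("top0.npy"); s=np.load("side0.npy")
for n,i in(("top",t),("side",s)):
    print(n,"red"); [print(c) for c in comps(red(i),8)]
    print("blue"); [print(c) for c in comps(blue(i),20)]
crop(t,"topunit",285,185,425,290,5.5); crop(t,"topcov",170,240,285,325,6)
crop(s,"sideunit",275,180,385,285,5.5); crop(s,"sidecov",305,290,395,370,6.5)
E
```

```text
top red
([5.5, 191.4], 41, [array([  5.5, 191.5]), array([7.1, 5.7]), np.float64(45.0)])
([325.2, 231.4], 32, [array([325.1, 231.4]), array([10.8,  2.8]), np.float64(58.0)])
([395.5, 239.3], 36, [array([395.4, 239.3]), array([11.1,  3.2]), np.float64(15.9)])
blue
([514.8, 184.8], 369, [array([514.8, 184.6]), array([70.7,  5.2]), np.float64(69.7)])
([23.2, 193.4], 1174, [array([ 21.1, 192.2]), array([30.7, 48.4]), np.float64(79.4)])
([224.9, 282.1], 169, [array([225.3, 282.5]), array([36.1,  7.3]), np.float64(11.7)])
side red
([334.2, 197.2], 38, [array([334. , 197.4]), array([4.1, 9.9]), np.float64(14.0)])
([318.8, 228.6], 64, [array([319. , 228.7]), array([ 6.1, 10.8]), np.float64(78.7)])
blue
([499.4, 60.4], 4307, [array([499.3,  61.1]), array([ 38.5, 130.4]), np.float64(9.5)])
([520.4, 118.6], 23, [array([520.5, 118.5]), array([3., 5.]), np.float64(90.0)])
([529.7, 119.6], 20, [array([529.5, 119.5]), array([3., 5.]), np.float64(90.0)])
([297.8, 174.5], 226, [array([297.6, 174.5]), array([ 4.1, 55.1]), np.float64(86.0)])
([351.3, 251.3], 38, [array([350.9, 252.2]), array([ 2.9, 27.6]), np.float64(14.0)])
([351.0, 324.3], 220, [array([351.8, 324.9]), array([ 9.9, 37.7]), np.float64(24.2)])
([191.7, 477.3], 119, [array([190.5, 477. ]), array([ 4., 27.]), np.float64(90.0)])
```

View pics/topunit.png

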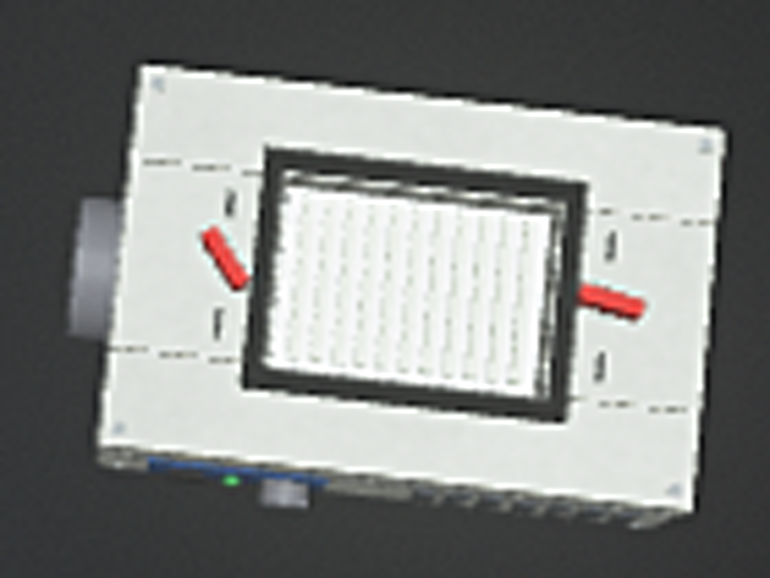

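View pics/sideunit.png

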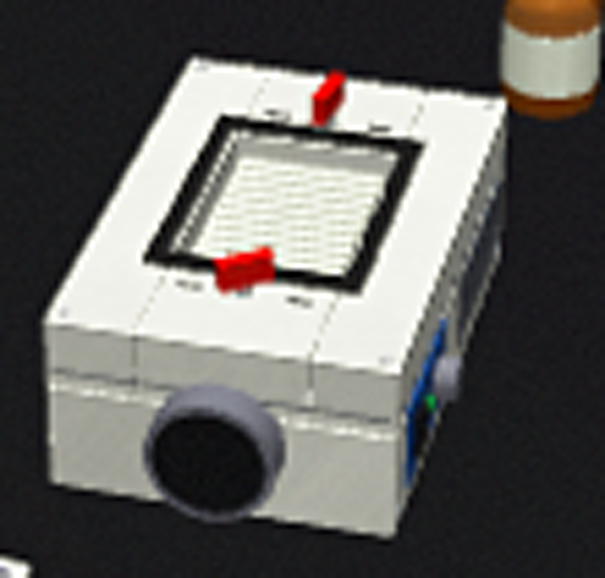

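View pics/topcov.png

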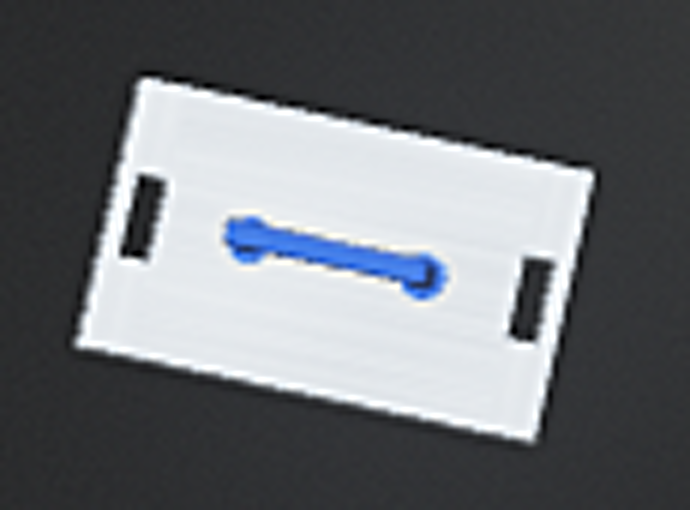

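View pics/sidecov.png

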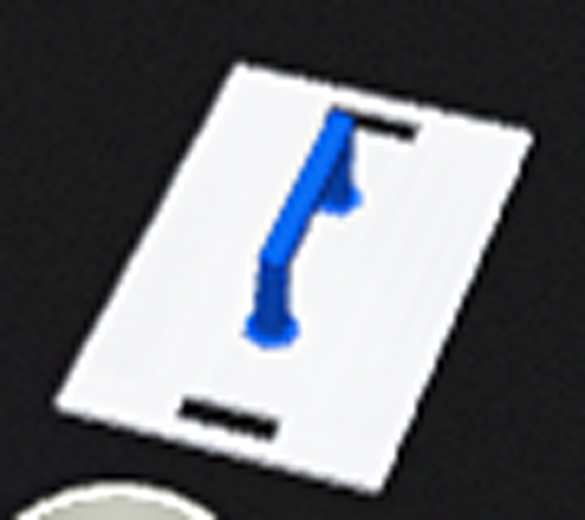

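Run:
```python
from h import *
t=np.load("top0.npy"); s=np.load("side0.npy")
def quad(im,thr,box,eps=0.03):
    g=im.min(axis=2).astype(np.uint8); m=np.zeros_like(g); x0,y0,x1,y1=box
    m[y0:y1,x0:x1]=(g[y0:y1,x0:x1]>thr)*255
    cs,_=cv2.findContours(m,cv2.RETR_EXTERNAL,cv2.CHAIN_APPROX_NONE); c=max(cs,key=cv2.contourArea)
    h=cv2.convexHull(c); p=cv2.approxPolyDP(h,eps*cv2.arcLength(h,True),True)[:,0].astype(float)
    # refine: fit line per edge from contour points
    C=c[:,0].astype(float); L=[]
    for i in range(len(p)):
        a,b=p[i],p[(i+1)%len(p)]; d=(b-a)/np.linalg.norm(b-a); n=np.array([-d[1],d[0]]); r=C-a
        k=(abs(r@n)<2.5)&(r@d>6)&(r@d<np.linalg.norm(b-a)-6)
        v=cv2.fitLine(C[k].astype(np.float32),cv2.DIST_HUBER,0,.01,.01).ravel(); L.append(v)
    out=[]
    for i in range(len(L)):
        v,w=L[i-1],L[i]; A=np.array([[v[0],-w[0]],[v[1],-w[1]]]); k=np.linalg.solve(A,[w[2]-v[2],w[3]-v[3]]); out.append([v[2]+k[0]*v[0],v[3]+k[0]*v[1]])
    return np.array(out)
def rep(q,z,n):
    P=np.array([onz(n,u,z) for u in q]); print(n,z,"\n",np.round(q,1).tolist(),"\n",P[:,:2].round(1).tolist(),"c",P.mean(0).round(1))
    for i in range(len(P)):
        d=P[(i+1)%len(P)]-P[i]; print("  edge",np.linalg.norm(d).round(1),np.degrees(np.arctan2(d[1],d[0])).round(2))
for n,im,b1,b2,th in(("top",t,(300,190,422,290),(175,245,275,320),(120,120)),("side",s,(280,185,372,275),(305,290,395,366),(150,120))):
    try: rep(quad(im,th[0],b1),115,n)
    except Exception as e: print(n,"unit",e)
    try: rep(quad(im,th[1],b2),4,n)
    except Exception as e: print(n,"cover",e)
```

```text
top 115 
 [[310.0, 196.6999969482422], [415.79998779296875, 208.60000610351562], [410.1000061035156, 277.0], [302.3999938964844, 265.0]] 
 [[696.8, 7.6], [663.8, -279.3], [477.8, -258.7], [510.5, 28.4]] c [ 587.2 -125.5  115. ]
  edge 288.8 -96.57
  edge 187.2 173.69
  edge 289.0 83.51
  edge 187.5 -6.37
top 4 
 [[193.10000610351562, 252.8000030517578], [268.1000061035156, 268.5], [258.20001220703125, 312.79998779296875], [182.60000610351562, 296.70001220703125]] 
 [[557.9, 340.3], [512.2, 126.0], [387.1, 152.9], [432.9, 366.9]] c [472.5 246.5   4. ]
  edge 219.1 -102.01
  edge 128.0 167.84
  edge 218.8 77.93
  edge 127.8 -12.02
side 115 
 [[308.20001220703125, 191.0], [366.29998779296875, 198.39999389648438], [343.8999938964844, 254.0], [282.5, 244.6999969482422]] 
 [[668.1, -274.8], [478.4, -254.1], [515.4, 63.5], [691.6, 43.3]] c [ 588.4 -105.5  115. ]
  edge 190.8 173.76
  edge 319.7 83.36
  edge 177.3 -6.55
  edge 319.0 -94.21
side 4 
 [[341.29998779296875, 299.3999938964844], [386.0, 310.5], [362.3999938964844, 365.0], [312.79998779296875, 352.1000061035156]] 
 [[512.9, 124.7], [387.6, 154.6], [433.9, 369.3], [560.1, 342.7]] c [473.6 247.8   4. ]
  edge 128.9 166.6
  edge 219.7 77.83
  edge 129.0 -11.92
  edge 223.0 -102.21
```

Run:
```python
from h import *
print("unit top far corners", tri((415.8,208.6),(308.2,191.0)), tri((410.1,277.),(366.3,198.4)))
print("cover corners", [tri(a,b) for a,b in (((193.1,252.8),(312.8,352.1)),((268.1,268.5),(341.3,299.4)),((258.2,312.8),(386,310.5)),((182.6,296.7),(362.4,365)))])
c=np.array([587.2,-125.5]); y=np.array([np.cos(np.radians(83.5)),np.sin(np.radians(83.5))])
L=c+94*y;R=c-94*y; print("studs pred",L,R)
print("red tri", tri((325.2,231.4),(318.8,228.6)), tri((395.5,239.3),(334.2,197.2)))
for n,p in (("L",L),("R",R)):
    print(n,proj("top",[*p,131]),proj("side",[*p,131]))
# wing axis angle
for q,ang in (((325.1,231.4),58.0),((395.4,239.3),15.9)):
    d=np.array([np.cos(np.radians(ang)),np.sin(np.radians(ang))])*5
    e=onz("top",np.array(q)-d,137)-onz("top",np.array(q)+d,137); print("wing world ang",np.degrees(np.arctan2(e[1],e[0])), onz("top",q,137))
t=np.load("top0.npy"); s=np.load("side0.npy")
# PCA of red
for n,im in(("top",t),("side",s)):
    nn,l,st,ce=cv2.connectedComponentsWithStats(red(im))
    for i in range(1,nn):
        if 8<st[i,4]<80 and 300<ce[i][0]<410:
            P=np.argwhere(l==i)[:,::-1]-ce[i]; w,v=np.linalg.eigh(P.T@P); print(n,ce[i],np.degrees(np.arctan2(v[1,1],v[0,1])))
# handle bar: 
for n,im in(("top",t),("side",s)):
    m=blue(im); x0,y0,x1,y1=(200,265,250,300) if n=="top" else (335,300,375,350)
    h=hsv(im)[y0:y1,x0:x1]; mm=m[y0:y1,x0:x1]>0
    print(n); 
    for r in range(mm.shape[0]):
        if mm[r].any(): print(y0+r, [(x0+int(k),int(h[r,k,2])) for k in np.where(mm[r])[0]][:14])
```

```text
unit top far corners (array([ 666.73760908, -279.95830591,  111.65031888]), np.float64(4.512885675318466)) (array([ 478.45665748, -259.20605578,  112.18869535]), np.float64(0.5900966344978454))
cover corners [(array([559.22390928, 340.79637382,   2.09521063]), np.float64(2.427836049199335)), (array([512.57363963, 126.02889296,   4.9365523 ]), np.float64(0.6125535671145882)), (array([387.37815805, 153.16368831,   2.87262039]), np.float64(0.6083210853938992)), (array([433.42625428, 367.24083657,   1.90964017]), np.float64(0.9589295690660071))]
studs pred [597.84110209 -32.10424557] [ 576.55889791 -218.89575443]
red tri (array([598.96968677, -32.37597279, 129.86138525]), np.float64(0.09957857539299636)) (array([ 577.17762615, -219.60986157,  130.57368305]), np.float64(0.2658722676176498))
L [325.1172207 231.7311896] [319.19248681 228.351233  ]
R [395.26466542 239.55641543] [334.32945773 197.19966037]
wing world ang 31.38037498468935 [597.76188577 -31.82117095 137.        ]
wing world ang 73.80433813802505 [ 576.35838112 -218.31237946  137.        ]
top [325.15625 231.40625] 56.960752030
[... 3935 characters left out ...]
[(345, 160), (346, 164), (347, 165), (348, 164)]
335 [(344, 170), (345, 159), (346, 164), (347, 164), (348, 161)]
336 [(344, 185), (345, 160), (346, 166), (347, 164), (348, 152)]
337 [(344, 178), (345, 161), (346, 165), (347, 163), (348, 150)]
338 [(344, 175), (345, 162), (346, 166), (347, 163), (348, 147), (349, 182)]
339 [(343, 242), (344, 171), (345, 158), (346, 163), (347, 161), (348, 145), (349, 192), (350, 248)]
340 [(343, 243), (344, 189), (345, 161), (346, 161), (347, 158), (348, 170), (349, 238), (350, 244)]
341 [(343, 243), (344, 231), (345, 202), (346, 185), (347, 182), (348, 210), (349, 243), (350, 230)]
342 [(344, 235), (345, 244), (346, 244), (347, 235), (348, 241), (349, 217)]
```

```bash
cat >> h.py <<'E'
def state():
    s=ctrl.sense(); q=s["ee_rot"]; w,x,y,z=q
    ty=np.array([2*(x*y-w*z),1-2*(x*x+z*z)]); tz=np.array([2*(x*z+w*y),2*(y*z-w*x),1-2*(x*x+y*y)])
    print("t",round(s["time_s"],2),"pos",s["eef_pos"].round(1),"phi",round(np.degrees(np.arctan2(ty[1],ty[0])),2),"tz",tz.round(4),"F",s["force"].round(2),"M",s["wrist_torque"].round(3),"grip mm",round(s["grip_width"]*85.4,1),"j",s["joints"].round(2)); return s,np.arctan2(ty[1],ty[0])
def need(target,phi_deg):
    s,ph=state(); d=np.array(target)-s["eef_pos"]
    ty=np.array([np.cos(ph),np.sin(ph),0]); tz=np.array([0,0,-1.]); tx=np.cross(ty,tz)
    dp=(phi_deg-np.degrees(ph)+180)%360-180
    print("need cm (tool xyz, current axes)",(np.array([d@tx,d@ty,d@tz])/10).round(2),"roll rad",round(-np.radians(dp),3),"dist",np.linalg.norm(d).round(1))
E
python3 - <<'E'
from h import *
print(tri((224.2,281.4),(352,318.6)), onz("side",(352,318.6),46), onz("top",(224.2,281.4),46))
print(proj("top",[473,247,40]),proj("side",[473,247,46]))
need([577,-219,175],-16)
E
```

```text
(array([472.78845724, 245.40647954,  41.85776101]), np.float64(0.23530961452382018)) [472.33945606 250.23759261  46.        ] [472.58612224 244.87181918  46.        ]
[223.71209193 281.41908694] [351.86662094 317.75678274]
t 0.1 pos [236.1 468.7 241.8] phi 63.26 tz [-7.e-04 -9.e-04 -1.e+00] F [ 0.81 -0.32 -0.64] M [0.026 0.059 0.037] grip mm 85.2 j [ 0.88  0.31  1.5   0.    1.33 -0.22]
need cm (tool xyz, current axes) [-61.39 -46.07   6.68] roll rad 1.383 dist 770.4
```

Emit:
apply_moves:
  commands:
    - [4,-1.5,-1.1,0,0]
    - [4,-2.6,-2.0,0,0]
    - [4,-2.6,-2.0,0,0]
    - [4,-2.6,-2.0,0,0]
    - [4,-2.6,-2.0,0,0]
    - [4,-2.6,-2.0,0,0]
    - [4,-2.6,-2.0,0,0]
    - [4,-2.6,-2.0,0,0]
    - [4,-2.6,-2.0,0,0]
    - [4,-2.6,-2.0,0,0]
    - [4,-2.6,-2.0,0,0]
    - [4,-2.6,-2.0,0,0]
  squeeze: 40

```text
time_s: 1.1
eef_pos: [401.4, 125.5, 242.2]
ee_rot: [-0.0, 0.231, 0.973, 0.0]
force: [0.7, 0.5, -0.5]
grip_width: 0.468
```

```bash
python3 -c "
from h import *
need([577,-219,175],-16)"
```

```text
t 1.1 pos [401.4 125.5 242.2] phi 63.25 tz [-2.e-04  1.e-04 -1.e+00] F [ 0.69  0.52 -0.45] M [0.02  0.018 0.077] grip mm 40.0 j [ 0.02  0.08  1.78  0.    1.28 -1.08]
need cm (tool xyz, current axes) [-31.19 -22.86   6.72] roll rad 1.383 dist 392.5
```

Emit:
apply_moves:
  commands:
    - [4,-2.6,-1.9,0,0]
    - [4,-2.6,-1.9,0,0]
    - [4,-2.6,-1.9,0,0]
    - [4,-2.6,-1.9,0,0]
    - [4,-2.6,-1.9,0,0]
    - [4,-2.6,-1.9,0,0]
    - [4,-2.6,-1.9,0,0]
    - [4,-2.6,-1.9,0,0]
    - [4,-2.6,-1.9,0,0]
    - [4,-2.6,-1.9,0,0]
    - [4,-2.6,-1.9,0,0]
    - [4,-2.5,-1.9,0,0]

```text
time_s: 2.1
eef_pos: [576.6, -218.0, 241.8]
ee_rot: [-0.0, 0.231, 0.973, 0.0]
force: [-0.4, 0.5, 0.3]
grip_width: 0.465
```

Emit:
apply_moves:
  commands:
    - [4,0,0,0.5,0.115]
    - [4,0,0,0.5,0.115]
    - [4,0,0,0.5,0.115]
    - [4,0,0,0.5,0.115]
    - [4,0,0,0.5,0.115]
    - [4,0,0,0.5,0.115]
    - [4,0,0,0.5,0.115]
    - [4,0,0,0.5,0.115]
    - [4,0,0,0.5,0.115]
    - [4,0,0,0.5,0.115]
    - [4,0,0,0.5,0.115]
    - [4,0,0,0.5,0.118]

```text
time_s: 3.1
eef_pos: [576.1, -216.4, 181.6]
ee_rot: [-0.0, 0.8, 0.6, -0.0]
force: [0.4, -0.3, -0.3]
grip_width: 0.467
```

Run:
```python
from h import *
need([577,-219,131.5],-16)
for n in ("side","top"):
    im=ctrl.capture(n); 
    if n=="side": crop(im,"s1",275,150,395,250,6)
    else: crop(im,"t1",330,170,470,290,5)
```

```text
t 3.1 pos [ 576.1 -216.4  181.6] phi -16.31 tz [-8.e-04  5.e-04 -1.e+00] F [ 0.41 -0.33 -0.28] M [-0.022  0.046 -0.014] grip mm 39.9 j [-0.55  0.56  1.29 -0.    1.29 -0.26]
need cm (tool xyz, current axes) [-0.23  0.16  5.01] roll rad -0.005 dist 50.2
```

View pics/s1.png

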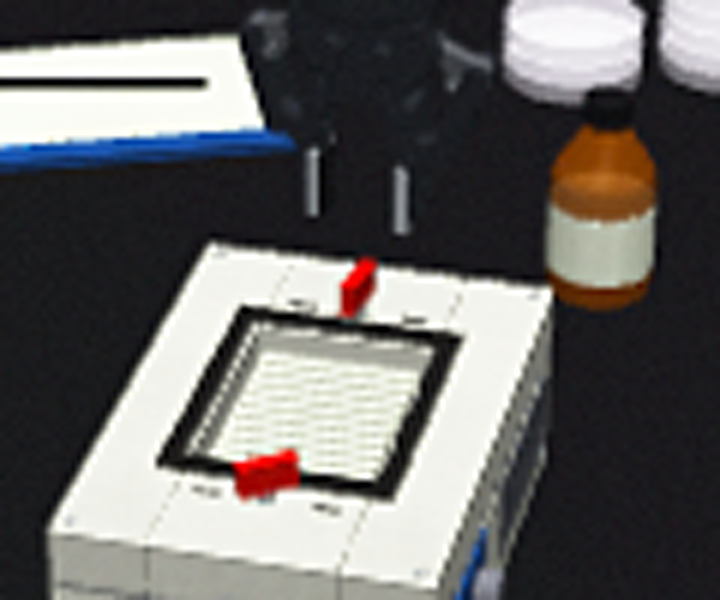

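View pics/t1.png

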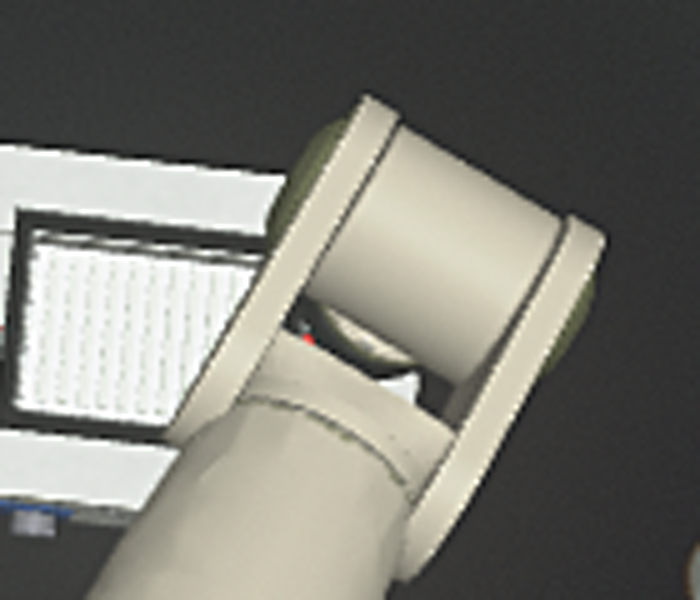

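The side view shows the two pads at columns ~327 and ~342, straddling the right wing at (334,197). I'll correct slightly, go down and pinch.

Emit:
apply_moves:
  commands:
    - [4,-0.2,0.15,1.0,0]
    - [4,0,0,1.0,0]
    - [4,0,0,1.0,0]
    - [4,0,0,1.0,0]
    - [4,0,0,0.6,0]
    - [4,0,0,0.4,0]
    - [3,0,0,0,0]
    - [2,0,0,0,0]
    - [0.7,0,0,0,0]
    - [0.5,0,0,0,0]
    - [0.5,0,0,0,0]
    - [0.5,0,0,0,0]
  squeeze: 40

```text
time_s: 4.2
eef_pos: [578.5, -219.2, 133.1]
ee_rot: [0.002, 0.799, 0.602, 0.001]
force: [8.6, -1.6, -3.0]
grip_width: 0.092
```

```bash
python3 -c "
from h import *
need([577,-219,131.5],-96.5)"
```

```text
t 4.2 pos [ 578.5 -219.2  133.1] phi -15.99 tz [ 0.0043 -0.0016 -1.    ] F [ 8.62 -1.59 -2.99] M [-0.207 -1.077 -0.04 ] grip mm 7.9 j [-0.55  0.61  1.34  0.    1.19 -0.27]
need cm (tool xyz, current axes) [-0.02 -0.15  0.16] roll rad 1.405 dist 2.2
```

Emit:
apply_moves:
  commands:
    - [0.5,0,0.15,0,0.05]
    - [0.5,0,0,0,0.12]
    - [0.5,0,0,0,0.12]
    - [0.5,0,0,0,0.12]
    - [0.5,0,0,0,0.12]
    - [0.5,0,0,0,0.12]
    - [0.5,0,0,0,0.12]
    - [0.5,0,0,0,0.12]
    - [0.5,0,0,0,0.12]

```text
time_s: 4.95
eef_pos: [578.9, -219.4, 133.0]
ee_rot: [0.0, 0.99, 0.138, 0.001]
force: [1.0, -0.6, 1.2]
grip_width: 0.095
```

```bash
python3 -c "
from h import *
need([577,-219,131.5],-96.5)"
```

```text
t 4.95 pos [ 578.9 -219.4  133. ] phi -74.18 tz [ 1.3e-03 -7.0e-04 -1.0e+00] F [ 1.03 -0.62  1.16] M [ 0.07  -0.085  0.049] grip mm 8.1 j [-0.55  0.61  1.34  0.    1.19  0.74]
need cm (tool xyz, current axes) [-0.17 -0.09  0.15] roll rad 0.39 dist 2.5
```

Emit:
apply_moves:
  commands:
    - [0.5,0,0,0,0.12]
    - [0.5,0,0,0,0.12]
    - [0.5,0,0,0,0.1]
    - [0.5,0,0,0,0.05]
    - [0.5,0,0,0,0.03]
    - [0.5,0,0,0,0]

```text
time_s: 5.45
eef_pos: [579.0, -219.5, 133.0]
ee_rot: [0.001, 0.998, -0.069, 0.001]
force: [0.2, -0.4, 0.9]
grip_width: 0.087
```

```bash
python3 -c "
from h import *
need([577,-219,131.5],-96.5)"
```

```text
t 5.45 pos [ 579.  -219.5  133. ] phi -97.92 tz [ 0.0014 -0.0011 -1.    ] F [ 0.21 -0.38  0.92] M [-0.095 -0.15   0.469] grip mm 7.4 j [-0.55  0.61  1.34 -0.    1.19  1.16]
need cm (tool xyz, current axes) [-0.2  -0.02  0.15] roll rad -0.025 dist 2.5
```

Emit:
apply_moves:
  commands:
    - [1.5,0,0,0,0]
    - [2.5,0,0,0,0]
    - [4,0,0,0,0]
    - [4,0,0,-1,0]
    - [4,0,0,-2,0]
    - [4,0,0,-2,0]

```text
time_s: 5.95
eef_pos: [578.3, -219.1, 183.2]
ee_rot: [-0.0, 0.998, -0.069, -0.0]
force: [0.6, 0.0, 0.1]
grip_width: 0.462
```

```bash
python3 -c "
from h import *
need([600,-32.6,180],-58.6)
for n in ('side','top'):
    im=ctrl.capture(n); crop(im,n+'2',275,150,395,250,6)
"
```

```text
t 5.95 pos [ 578.3 -219.1  183.2] phi -97.91 tz [-9.e-04  6.e-04 -1.e+00] F [0.56 0.01 0.13] M [0.018 0.007 0.002] grip mm 39.5 j [-0.55  0.57  1.28  0.    1.3   1.16]
need cm (tool xyz, current axes) [ -0.42 -18.77   0.32] roll rad -0.686 dist 187.7
```

View pics/side2.png

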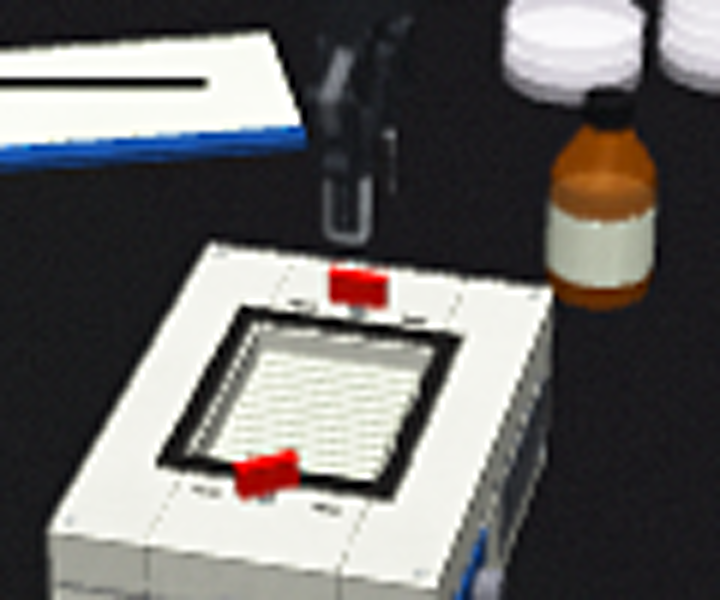

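The right wing, now at crop (358,287), i.e. pixel (334.7,197.8), lies parallel to its painted marks. On to the left stud.

Emit:
apply_moves:
  commands:
    - [4,-0.4,-1.0,0,0]
    - [4,0,-2.0,0,0]
    - [4,0,-2.6,0,0]
    - [4,0,-2.6,0,0]
    - [4,0,-2.6,0,0]
    - [4,0,-2.6,0,0]
    - [4,0,-2.6,0,0]
    - [4,0,-1.8,0,0]
    - [4,0,-1.0,0,0]

```text
time_s: 6.8
eef_pos: [599.9, -29.6, 181.5]
ee_rot: [-0.0, 0.998, -0.068, -0.001]
force: [0.3, 0.5, -0.1]
grip_width: 0.469
```

Emit:
apply_moves:
  commands:
    - [4,0,0,0,-0.11]
    - [4,0,0,0,-0.12]
    - [4,0,0,0,-0.12]
    - [4,0,0,0,-0.12]
    - [4,0,0,0,-0.12]
    - [4,0,0,0,-0.1]
    - [4,0,0,0,0]

```text
time_s: 7.38
eef_pos: [600.0, -32.5, 181.7]
ee_rot: [-0.0, 0.962, 0.274, -0.001]
force: [0.9, 1.4, -0.3]
grip_width: 0.465
```

```bash
python3 -c "
from h import *
need([600,-32.6,131.5],-58.6)
for n in ('side',):
    im=ctrl.capture(n); crop(im,n+'3',275,150,395,250,6)
"
```

```text
t 7.38 pos [600.  -32.5 181.7] phi -58.2 tz [-1.2e-03  2.0e-04 -1.0e+00] F [ 0.94  1.4  -0.34] M [-0.071 -0.035 -0.013] grip mm 39.7 j [-0.25  0.53  1.34 -0.    1.27  0.77]
need cm (tool xyz, current axes) [-0.01  0.01  5.02] roll rad 0.007 dist 50.2
```

View pics/side3.png

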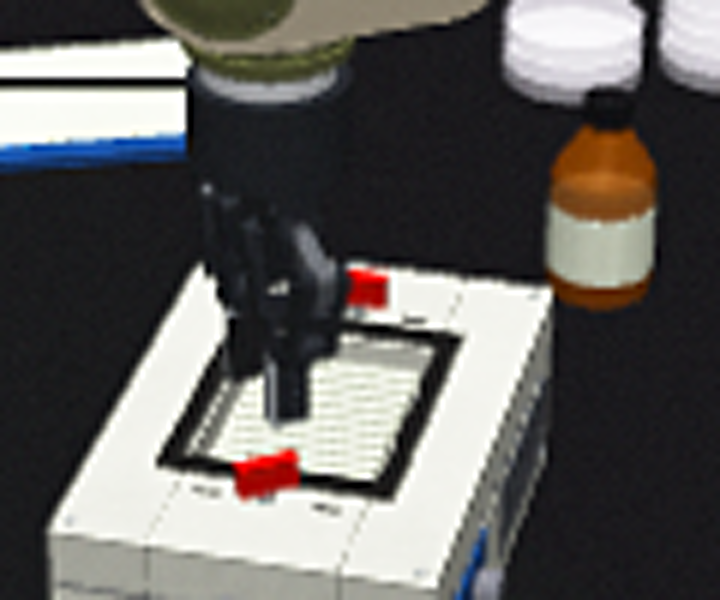

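The gripper stands above the left wing at crop (267,473). I'll go down and pinch.

Emit:
apply_moves:
  commands:
    - [4,0,0,1.0,0]
    - [4,0,0,1.0,0]
    - [4,0,0,1.0,0]
    - [4,0,0,1.0,0]
    - [4,0,0,0.5,0]
    - [4,0,0,0.4,0]
    - [3,0,0,0,0]
    - [2,0,0,0,0]
    - [0.7,0,0,0,0]
    - [0.5,0,0,0,0]
    - [0.5,0,0,0,0]
    - [0.5,0,0,0,0]
  squeeze: 40

```text
time_s: 8.43
eef_pos: [600.7, -32.5, 133.9]
ee_rot: [0.0, 0.962, 0.272, 0.0]
force: [-0.7, 0.4, 3.9]
grip_width: 0.095
```

```bash
python3 -c "
from h import *
need([600,-32.6,131.5],-97)"
```

```text
t 8.43 pos [600.7 -32.5 133.9] phi -58.39 tz [ 1.e-03 -2.e-04 -1.e+00] F [-0.69  0.42  3.92] M [0.059 0.168 0.004] grip mm 8.1 j [-0.25  0.58  1.4   0.    1.17  0.77]
need cm (tool xyz, current axes) [-0.07 -0.03  0.24] roll rad 0.674 dist 2.5
```

Emit:
apply_moves:
  commands:
    - [0.5,0,0,0,0.06]
    - [0.5,0,0,0,0.12]
    - [0.5,0,0,0,0.12]
    - [0.5,0,0,0,0.12]
    - [0.5,0,0,0,0.12]
    - [0.5,0,0,0,0.1]
    - [0.5,0,0,0,0.06]
    - [0.5,0,0,0,0]

```text
time_s: 9.1
eef_pos: [600.8, -32.9, 133.9]
ee_rot: [0.001, 0.997, -0.075, 0.001]
force: [-0.4, -2.0, 4.2]
grip_width: 0.09
```

```bash
python3 -c "
from h import *
need([600,-32.6,131.5],-97)"
```

```text
t 9.1 pos [600.8 -32.9 133.9] phi -98.55 tz [ 0.0011 -0.0012 -1.    ] F [-0.39 -2.03  4.22] M [-0.372  0.091  0.52 ] grip mm 7.7 j [-0.25  0.58  1.4  -0.    1.17  1.47]
need cm (tool xyz, current axes) [-0.09 -0.01  0.24] roll rad -0.027 dist 2.5
```

Emit:
apply_moves:
  commands:
    - [1.5,0,0,0,0]
    - [2.5,0,0,0,0]
    - [4,0,0,0,0]
    - [5,0,0,-1,0]
    - [5,0,0,-2,0]
    - [5,0,0,-2,0]

```text
time_s: 9.6
eef_pos: [600.2, -32.3, 184.1]
ee_rot: [-0.0, 0.997, -0.074, -0.001]
force: [-0.1, 0.2, 1.0]
grip_width: 0.586
```

```bash
python3 -c "
from h import *
need([473.5,247,100],-12.05)
im=ctrl.capture('side'); crop(im,'side4',275,150,395,250,6)
"
```

```text
t 9.6 pos [600.2 -32.3 184.1] phi -98.46 tz [-1.2e-03  4.0e-04 -1.0e+00] F [-0.06  0.17  1.04] M [ 0.008 -0.03  -0.014] grip mm 50.0 j [-0.25  0.53  1.34  0.    1.28  1.47]
need cm (tool xyz, current axes) [-16.65 -25.76   8.41] roll rad -1.508 dist 318.0
```

View pics/side4.png

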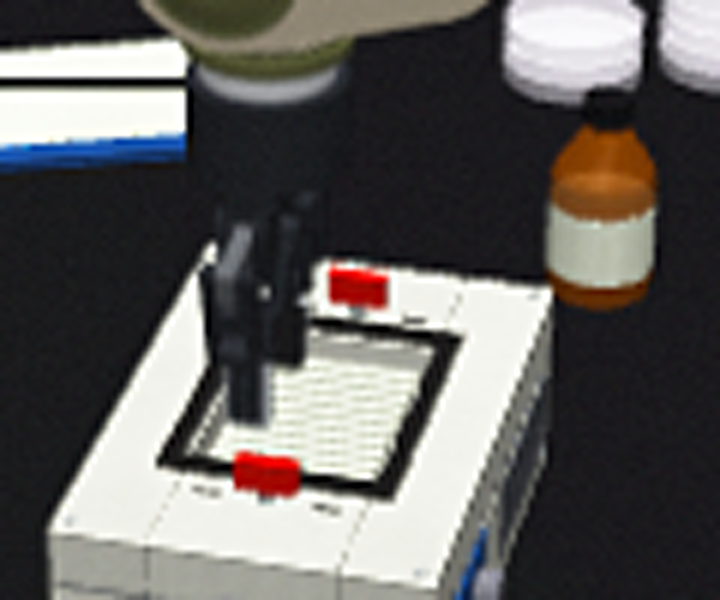

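Both wings, at crop (358,287) and (267,473), now lie parallel to their marks. Next is the cover.

Emit:
apply_moves:
  commands:
    - [5,-0.8,-1.3,0,0]
    - [5,-1.5,-2.3,0,0]
    - [5,-1.6,-2.5,0,0]
    - [5,-1.6,-2.5,0,0]
    - [5,-1.6,-2.5,0,0]
    - [5,-1.6,-2.5,0,0]
    - [5,-1.6,-2.5,0,0]
    - [5,-1.6,-2.5,0,0]
    - [5,-1.6,-2.5,0,0]
    - [5,-1.6,-2.5,0,0]
    - [5,-1.0,-1.5,0,0]
    - [5,-0.55,-0.66,0,0]

```text
time_s: 10.65
eef_pos: [472.0, 249.2, 183.1]
ee_rot: [-0.0, 0.997, -0.073, -0.001]
force: [1.2, 0.0, 0.3]
grip_width: 0.58
```

Emit:
apply_moves:
  commands:
    - [5,0,0,0.5,-0.12]
    - [5,0,0,0.7,-0.125]
    - [5,0,0,0.7,-0.125]
    - [5,0,0,0.7,-0.125]
    - [5,0,0,0.7,-0.125]
    - [5,0,0,0.7,-0.125]
    - [5,0,0,0.7,-0.125]
    - [5,0,0,0.7,-0.125]
    - [5,0,0,0.7,-0.125]
    - [5,0,0,0.7,-0.125]
    - [5,0,0,0.7,-0.125]
    - [5,0,0,0.6,-0.125]

```text
time_s: 11.65
eef_pos: [473.5, 246.5, 101.7]
ee_rot: [-0.0, 0.78, 0.626, -0.0]
force: [0.4, -0.5, 0.4]
grip_width: 0.585
```

```bash
python3 -c "
from h import *
need([473.5,247,32],-12.05)
im=ctrl.capture('side'); crop(im,'side5',295,270,405,370,6)
im=ctrl.capture('top'); crop(im,'top5',290,190,420,290,6)
print(comps(red(im),8))
"
```

```text
t 11.65 pos [473.5 246.5 101.7] phi -12.49 tz [-9.e-04 -3.e-04 -1.e+00] F [ 0.45 -0.46  0.39] M [0.039 0.027 0.017] grip mm 50.0 j [ 0.26  0.49  1.64 -0.    1.01  0.48]
need cm (tool xyz, current axes) [ 0.05 -0.01  6.97] roll rad -0.008 dist 69.7
[([5.5, 191.4], 41, [array([  5.5, 191.5]), array([7.1, 5.7]), np.float64(45.0)]), ([325.2, 231.6], 29, [array([325.2, 231.5]), array([ 2.3, 11.3]), np.float64(6.3)]), ([395.3, 239.4], 32, [array([395.3, 239.5]), array([ 2.7, 11. ]), np.float64(8.1)])]
```

View pics/side5.png

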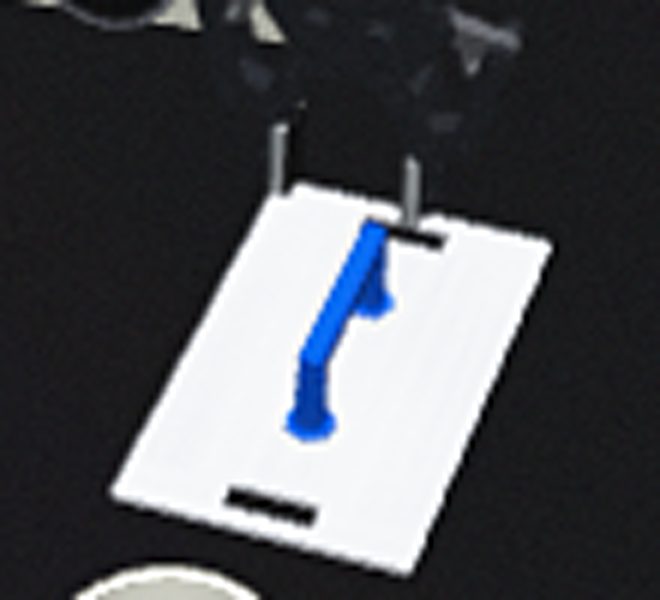

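View pics/top5.png

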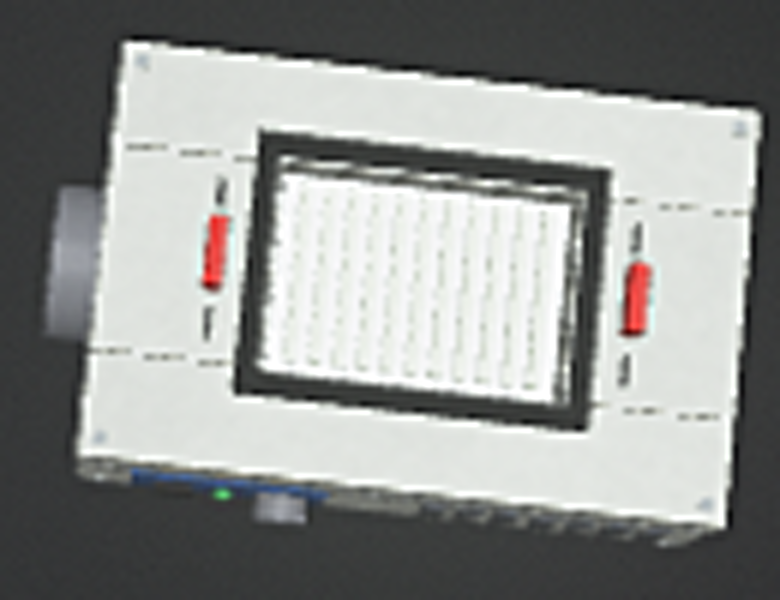

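Top view: both wings (325.2,231.6) and (395.3,239.4) stand in line with their marks. Side view: the open jaws sit above the handle and straddle its line. Going down to grasp.

Emit:
apply_moves:
  commands:
    - [5,0.05,0,1.2,-0.01]
    - [5,0,0,1.5,0]
    - [5,0,0,1.5,0]
    - [5,0,0,1.5,0]
    - [5,0,0,0.8,0]
    - [5,0,0,0.4,0]
    - [3.5,0,0,0,0]
    - [2,0,0,0,0]
    - [1,0,0,0,0]
    - [0.8,0,0,0,0]
    - [0.8,0,0,0,0]
    - [0.8,0,0,0,0]
  squeeze: 60

```text
time_s: 12.75
eef_pos: [474.5, 247.5, 34.3]
ee_rot: [0.0, 0.779, 0.627, 0.001]
force: [-1.0, -0.6, 7.1]
grip_width: 0.126
```

```bash
python3 -c "
from h import *
need([473.5,247,32],-12.05)
"
```

```text
t 12.75 pos [474.5 247.5  34.3] phi -12.27 tz [ 1.6e-03  4.0e-04 -1.0e+00] F [-0.99 -0.63  7.15] M [-0.052  0.194  0.085] grip mm 10.8 j [ 0.26  0.59  1.68 -0.    0.86  0.48]
need cm (tool xyz, current axes) [-0.07 -0.09  0.23] roll rad -0.004 dist 2.5
```

Emit:
apply_moves:
  commands:
    - [0.8,0,0,-0.3,0]
    - [0.8,0,0,-0.7,0]
    - [0.8,0,0,-1.2,0]
    - [0.8,0,0,-1.6,0]
    - [0.8,0,0,-2.0,0]
    - [0.8,0,0,-2.0,0]
    - [0.8,0,0,-2.0,0]
    - [0.8,0,0,-2.0,0]
    - [0.8,0,0,-2.0,0]
    - [0.8,0,0,-1.6,0]
    - [0.8,0,0,-1.0,0]
    - [0.8,0,0,-0.4,0]
  squeeze: 80

```text
time_s: 13.75
eef_pos: [474.1, 247.4, 202.7]
ee_rot: [0.0, 0.779, 0.628, 0.001]
force: [-0.2, -0.8, -4.3]
grip_width: 0.122
```

```bash
python3 -c "
from h import *
need([590,-126.2,200],-6.66)
im=ctrl.capture('side'); cv2.imwrite('pics/side6.png',im[:,:,::-1])
"
```

```text
t 13.75 pos [474.1 247.4 202.7] phi -12.26 tz [ 1.6e-03  4.0e-04 -1.0e+00] F [-0.24 -0.83 -4.29] M [-0.002 -0.059  0.022] grip mm 10.4 j [ 0.26  0.37  1.53 -0.    1.24  0.48]
need cm (tool xyz, current axes) [-34.05  19.26   0.27] roll rad -0.098 dist 391.2
```

View pics/side6.png

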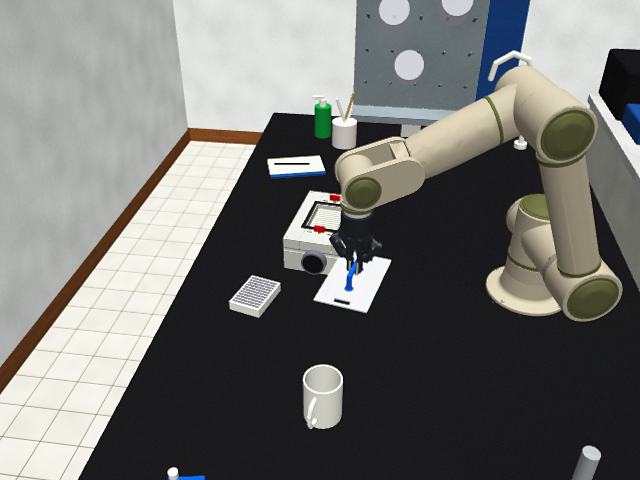

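The cover hangs level, gripped mid-handle (side view, handle at (350,277)). The weight reads ~4.3 N. I'll carry it over the unit.

Emit:
apply_moves:
  commands:
    - [0.8,-0.8,0.4,0,0]
    - [0.8,-1.6,0.9,0,0]
    - [0.8,-2.4,1.4,0,0]
    - [0.8,-2.4,1.4,0,0]
    - [0.8,-2.4,1.4,0,0]
    - [0.8,-2.4,1.4,0,0]
    - [0.8,-2.4,1.4,0,0]
    - [0.8,-2.4,1.4,0,0]
    - [0.8,-2.4,1.4,0,0]
    - [0.8,-2.4,1.4,0,0]
    - [0.8,-2.4,1.4,0,0]
    - [0.8,-2.4,1.4,0,0]

```text
time_s: 14.8
eef_pos: [567.0, -45.0, 199.8]
ee_rot: [-0.001, 0.779, 0.627, -0.001]
force: [-0.1, 1.3, -3.6]
grip_width: 0.123
```

Emit:
apply_moves:
  commands:
    - [0.8,-2.4,1.4,0,0]
    - [0.8,-2.0,1.1,0,0]
    - [0.8,-1.8,0.8,0,0]
    - [0.8,-1.2,0.5,0,0]
    - [0.8,-0.2,0.2,0,0]
    - [0.8,0,0,0,-0.05]
    - [0.8,0,0,0,-0.05]
    - [0.8,0,0,0,0]
    - [0.8,0,0,0,0]

```text
time_s: 15.55
eef_pos: [590.1, -125.2, 200.9]
ee_rot: [-0.0, 0.746, 0.665, -0.0]
force: [-0.8, 0.1, -4.4]
grip_width: 0.125
```

```bash
python3 -c "
from h import *
need([590,-126.2,185],-6.66)
"
```

```text
t 15.55 pos [ 590.1 -125.2  200.9] phi -6.57 tz [-9.e-04  5.e-04 -1.e+00] F [-0.77  0.15 -4.36] M [ 0.005 -0.018 -0.016] grip mm 10.6 j [-0.4   0.52  1.31  0.    1.32 -0.29]
need cm (tool xyz, current axes) [-0.1  -0.    1.59] roll rad 0.002 dist 15.9
```

Emit:
apply_moves:
  commands:
    - [0.8,-0.1,0,0.8,0]
    - [0.8,0,0,0.8,0]
    - [0.8,0,0,0,0]

```text
time_s: 15.8
eef_pos: [589.4, -126.4, 182.8]
ee_rot: [-0.002, 0.746, 0.665, -0.001]
force: [-0.4, 0.4, -5.1]
grip_width: 0.12
```

```bash
python3 -c "
from h import *
need([590,-126.2,149.3],-6.66)
im=ctrl.capture('side'); np.save('side7.npy',im); crop(im,'side7',270,155,390,275,5)
im=ctrl.capture('top'); np.save('top7.npy',im); crop(im,'top7',285,180,435,300,5)
"
```

```text
t 15.8 pos [ 589.4 -126.4  182.8] phi -6.56 tz [-0.0037  0.0016 -1.    ] F [-0.42  0.4  -5.05] M [ 0.04  -0.008  0.02 ] grip mm 10.3 j [-0.41  0.53  1.33  0.    1.28 -0.29]
need cm (tool xyz, current axes) [0.03 0.06 3.35] roll rad 0.002 dist 33.5
```

View pics/side7.png

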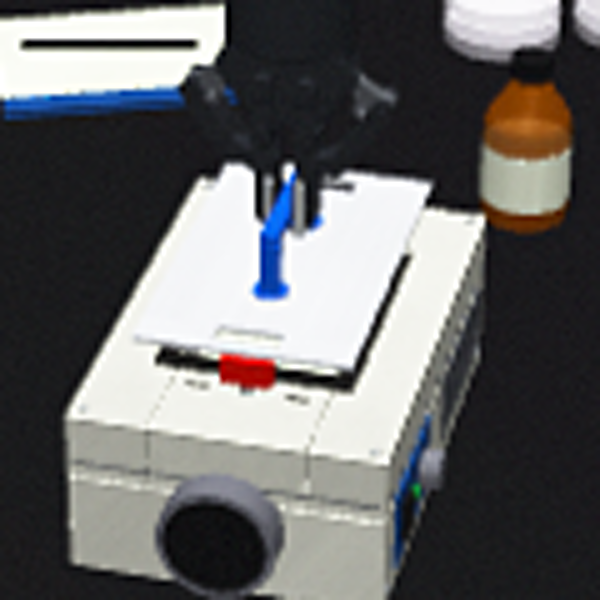

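View pics/top7.png

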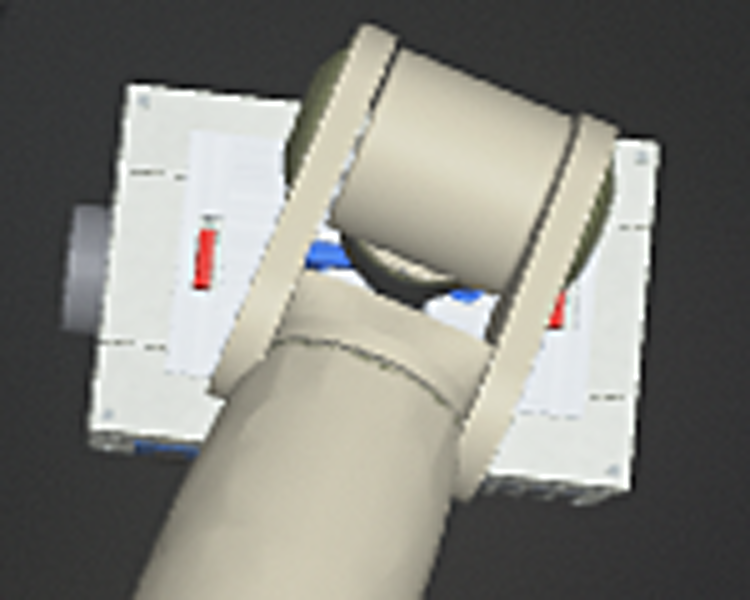

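Run:
```python
from h import *
t=np.load("top7.npy"); s=np.load("side7.npy")
for n,im,b in(("top",t,(312,195,350,265)),("side",s,(285,180,370,240))):
    x0,y0,x1,y1=b; c=im[y0:y1,x0:x1].astype(int); d=c[...,2]-c[...,0]
    dd=np.clip(d*8+80,0,255).astype(np.uint8); k=9 if n=="top" else 7
    cv2.imwrite(f"pics/d{n}.png",cv2.resize(dd,None,fx=k,fy=k,interpolation=cv2.INTER_NEAREST))
bias={}
for n,obs in(("top",((325.2,231.6),(395.3,239.4))),("side",((318.9,228.8),(334.7,197.6)))):
    bias[n]=np.mean([np.array(o)-proj(n,[*p,131]) for o,p in zip(obs,((600.8,-32.9),(579.,-219.5)))],axis=0); print(n,"bias px",bias[n],[np.array(o)-proj(n,[*p,131]) for o,p in zip(obs,((600.8,-32.9),(579.,-219.5)))])
a=np.radians(-6.56); X=np.array([np.cos(a),np.sin(a),0]);Y=np.array([-np.sin(a),np.cos(a),0]); c=np.array([589.6,-126.6,182.8+5.7-36])
for nm,p in(("+x+y",c+65*X+110*Y),("-x+y",c-65*X+110*Y),("+x-y",c+65*X-110*Y),("-x-y",c-65*X-110*Y),("slot+y",c+94*Y)):
    print(nm,[(proj(n,p)+bias[n]).round(1).tolist() for n in("top","side")])
```

```text
top bias px [-0.18849604  0.85775903] [array([-0.20801463,  0.96533162]), array([-0.16897746,  0.75018643])]
side bias px [0.90266019 0.61408626] [array([0.68345919, 0.67613086]), array([1.12186119, 0.55204167])]
+x+y [[322.3, 205.6], [296.0, 222.1]]
-x+y [[316.9, 254.0], [340.1, 228.4]]
+x-y [[405.0, 214.9], [315.8, 186.6]]
-x-y [[400.6, 263.5], [356.2, 191.8]]
slot+y [[325.7, 230.3], [319.3, 222.4]]
```

View pics/dtop.png

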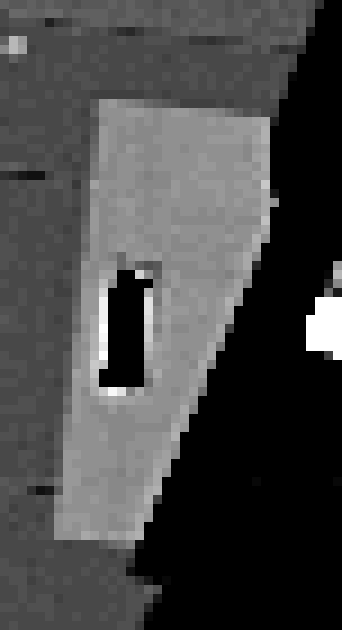

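View pics/dside.png

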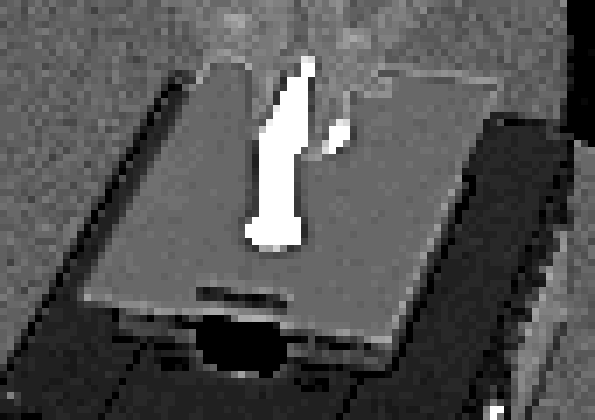

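The plate corners (top (322.4,205.6) and (317.5,254.5), side (295.9,221.9) and (340.2,228.8)) agree with the prediction to within ~1 mm. The left wing shows through its slot. I'll lower slowly over the studs.

Emit:
apply_moves:
  commands:
    - [0.8,0.05,0.06,0.2,0]
    - [0.8,0,0,0.3,0]
    - [0.8,0,0,0.3,0]
    - [0.8,0,0,0.3,0]
    - [0.8,0,0,0.2,0]
    - [0.8,0,0,0.2,0]
    - [0.8,0,0,0,0]

```text
time_s: 16.48
eef_pos: [590.7, -126.4, 169.8]
ee_rot: [-0.0, 0.746, 0.666, -0.0]
force: [-0.5, 0.1, -4.4]
grip_width: 0.122
```

```bash
python3 -c "
from h import *
need([590.2,-125.9,149.3],-6.66)
"
```

```text
t 16.48 pos [ 590.7 -126.4  169.8] phi -6.54 tz [-7.e-04  3.e-04 -1.e+00] F [-0.54  0.11 -4.37] M [-0.048 -0.013 -0.014] grip mm 10.4 j [-0.4   0.55  1.34 -0.    1.25 -0.29]
need cm (tool xyz, current axes) [ 0.04 -0.06  2.05] roll rad 0.002 dist 20.5
```

Emit:
apply_moves:
  commands:
    - [0.8,0.02,0,0.2,0]
    - [0.8,0,0,0.2,0]
    - [0.8,0,0,0.2,0]
    - [0.8,0,0,0.2,0]
    - [0.8,0,0,0.2,0]
    - [0.8,0,0,0.2,0]
    - [0.8,0,0,0.2,0]
    - [0.8,0,0,0,0]

```text
time_s: 17.15
eef_pos: [590.8, -126.1, 155.7]
ee_rot: [-0.0, 0.746, 0.666, -0.0]
force: [-0.2, -0.8, -4.7]
grip_width: 0.122
```

```bash
python3 -c "
from h import *
need([590.2,-125.9,149.3],-6.66)
"
```

```text
t 17.15 pos [ 590.8 -126.1  155.7] phi -6.53 tz [-8.e-04  3.e-04 -1.e+00] F [-0.22 -0.85 -4.72] M [-0.014 -0.029 -0.073] grip mm 10.4 j [-0.4   0.56  1.36 -0.    1.22 -0.29]
need cm (tool xyz, current axes) [ 0.02 -0.06  0.64] roll rad 0.002 dist 6.5
```

Emit:
apply_moves:
  commands:
    - [0.8,0,-0.03,0.15,0]
    - [0.8,0,0,0.1,0]
    - [0.8,0,0,0.1,0]
    - [0.8,0,0,0.1,0]
    - [0.8,0,0,0,0]
  squeeze: 100

```text
time_s: 17.57
eef_pos: [590.7, -126.2, 152.3]
ee_rot: [0.0, 0.746, 0.666, 0.0]
force: [-2.3, -0.2, 2.2]
grip_width: 0.117
```

```bash
python3 -c "
from h import *
need([590.2,-125.9,149.3],-6.66)
"
```

```text
t 17.57 pos [ 590.7 -126.2  152.3] phi -6.53 tz [ 3.e-04 -2.e-04 -1.e+00] F [-2.28 -0.17  2.24] M [0.178 0.492 0.031] grip mm 10.0 j [-0.4   0.56  1.37 -0.    1.21 -0.29]
need cm (tool xyz, current axes) [ 0.03 -0.05  0.3 ] roll rad 0.002 dist 3.1
```

Emit:
apply_moves:
  commands:
    - [0.8,0,0,0.1,0]
    - [0.8,0,0,0.1,0]
    - [0.8,0,0,0.1,0]
    - [0.8,0,0,0,0]
    - [0.8,0,0,0,0]

```text
time_s: 17.98
eef_pos: [590.7, -126.2, 150.0]
ee_rot: [0.0, 0.746, 0.666, 0.0]
force: [-6.5, 1.6, 9.3]
grip_width: 0.119
```

```bash
python3 -c "
from h import *
need([590.2,-125.9,149.3],-6.66)
"
```

```text
t 17.98 pos [ 590.7 -126.2  150. ] phi -6.53 tz [ 8.e-04 -5.e-04 -1.e+00] F [-6.53  1.59  9.31] M [0.263 1.011 0.03 ] grip mm 10.1 j [-0.4   0.56  1.37 -0.    1.21 -0.29]
need cm (tool xyz, current axes) [ 0.03 -0.05  0.07] roll rad 0.002 dist 0.9
```

Emit:
apply_moves:
  commands:
    - [0.8,0,-0.05,0.05,0]
    - [0.8,0,0,0.1,0]
    - [0.8,0,0,0.05,0]
    - [0.8,0,0,0,0]
    - [0.8,0,0,0,0]

```text
time_s: 18.4
eef_pos: [590.7, -126.2, 149.4]
ee_rot: [0.001, 0.746, 0.666, 0.001]
force: [-7.1, 2.7, 17.5]
grip_width: 0.116
```

```bash
python3 -c "
from h import *
need([590.2,-125.9,149.3],-6.66)
"
```

```text
t 18.4 pos [ 590.7 -126.2  149.4] phi -6.52 tz [ 0.0029 -0.0013 -1.    ] F [-7.08  2.7  17.5 ] M [0.507 1.225 0.015] grip mm 9.9 j [-0.4   0.56  1.37 -0.    1.2  -0.29]
need cm (tool xyz, current axes) [ 0.03 -0.05  0.01] roll rad 0.002 dist 0.6
```

Emit:
apply_moves:
  commands:
    - [0.8,0,-0.05,0.05,0]
    - [0.8,0,0,0.1,0]
    - [0.8,0,0,0,0]
    - [0.8,0,0,0,0]
    - [0.8,0,0,0,0]

```text
time_s: 18.82
eef_pos: [590.7, -126.2, 149.3]
ee_rot: [0.002, 0.746, 0.666, 0.001]
force: [-8.8, 4.4, 24.9]
grip_width: 0.117
```

```bash
python3 -c "
from h import *
need([590.2,-125.9,149.3],-6.66)
im=ctrl.capture('side'); np.save('side8.npy',im); crop(im,'side8',270,155,390,275,5)
im=ctrl.capture('top'); np.save('top8.npy',im); crop(im,'top8',285,180,435,300,5)
x0,y0,x1,y1=305,190,355,265
c=im[y0:y1,x0:x1].astype(int); d=np.clip((c[...,2]-c[...,0])*8+80,0,255).astype(np.uint8)
cv2.imwrite('pics/dtop8.png',cv2.resize(d,None,fx=8,fy=8,interpolation=cv2.INTER_NEAREST))
state()"
```

```text
t 18.82 pos [ 590.7 -126.2  149.3] phi -6.51 tz [ 0.005 -0.002 -1.   ] F [-8.78  4.42 24.89] M [ 0.622  1.484 -0.055] grip mm 10.0 j [-0.4   0.56  1.37  0.    1.2  -0.29]
need cm (tool xyz, current axes) [ 0.03 -0.06  0.  ] roll rad 0.003 dist 0.6
t 18.92 pos [ 590.7 -126.2  149.4] phi -6.52 tz [ 0.005 -0.002 -1.   ] F [-8.5   3.83 25.2 ] M [ 0.649  1.499 -0.004] grip mm 10.1 j [-0.4   0.56  1.37  0.    1.2  -0.29]
```

View pics/side8.png

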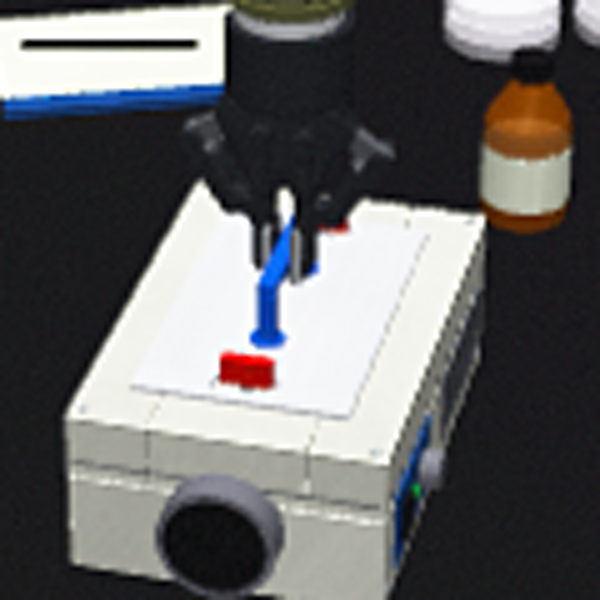

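View pics/top8.png

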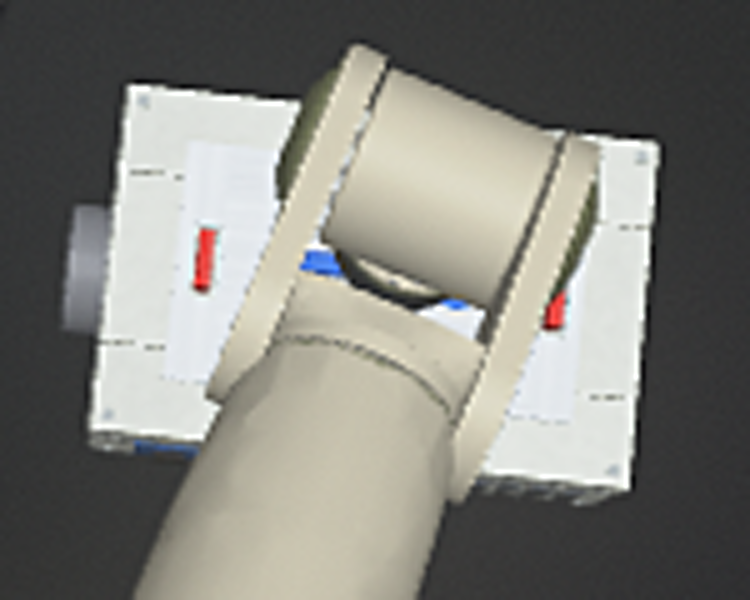

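View pics/dtop8.png

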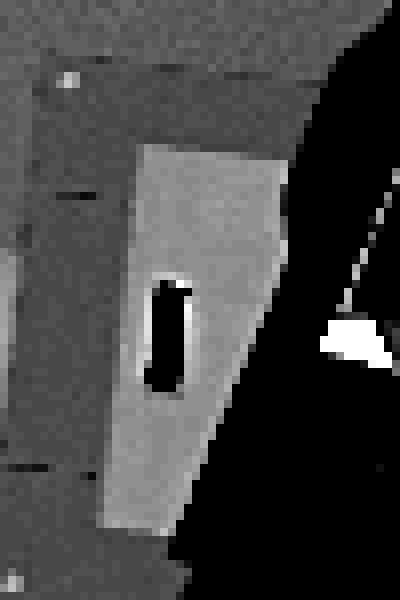

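The cover lies flush. Both red wings stand up through their slots, at side crop (247,370) and (335,226) and top crop (204,260) and (555,310). A last numerical check of height and bystanders comes before handing in.

Run:
```python
from h import *
t=np.load("top8.npy"); s=np.load("side8.npy"); t0=np.load("top0.npy"); s0=np.load("side0.npy")
bt=np.array([-0.19,0.86]); bs=np.array([0.9,0.61])
for a,b in (((322.0,207.6),(295.9,231.9)),((317.3,255.4),(339.9,237.5))):
    p,e=tri(np.array(a)-bt,np.array(b)-bs); print("corner",p.round(1),round(e,1))
a=np.radians(-6.66); X=np.array([np.cos(a),np.sin(a)]);Y=np.array([-np.sin(a),np.cos(a)]); c=np.array([589.9,-126.2])
print("expected home corners",(c+65*X+110*Y).round(1),(c-65*X+110*Y).round(1),"z 119")
for n,x0,y0,x1,y1,i,j in(("bottle",460,265,505,305,t,t0),("jug",90,245,145,290,t,t0),("filter",230,160,290,212,t,t0),("bottle side",362,160,390,205,s,s0)):
    print(n,"max mean diff",np.abs(i[y0:y1,x0:x1].astype(int)-j[y0:y1,x0:x1]).mean().round(2))
state()
```

```text
corner [667.9 -25.2 118.8] 0.5
corner [537.9 -11.8 120.5] 0.2
expected home corners [667.2 -24.5] [538.1  -9.4] z 119
bottle max mean diff 1.23
jug max mean diff 1.01
filter max mean diff 0.94
bottle side max mean diff 1.58
t 18.92 pos [ 590.7 -126.2  149.4] phi -6.52 tz [ 0.005 -0.002 -1.   ] F [-8.5   3.83 25.2 ] M [ 0.649  1.499 -0.004] grip mm 10.1 j [-0.4   0.56  1.37  0.    1.2  -0.29]
```

```bash
python3 -c "
from h import *
print(ctrl.finish_job()); state()"
```

```text
the job is handed in; nothing more can be done
None
the job is handed in; nothing more can be done
```

The cover is on the unit, pressed home over both studs, and I handed the job in at about 18.9 s with the gripper still holding it down. No verdict was reported.

I turned each stud clockwise to its stop at 0, the right one first. The wrist torque rose to about 0.5 N m at each stop, and both wings lined up with their marks in the pictures. I then lifted the cover by the middle of its handle, lowered it over the studs without touching them, and pressed it down in small steps.

**Last checks before handing in:**
- **Fit:** the plate lies flush, with both wings standing up through their slots.
- **Height:** the tool height puts the handle at about 155 mm. The two visible plate corners measured 118.8 and 120.5 mm high, against 119 mm expected.
- **Centring:** those corners were about 1 to 2.5 mm from their expected places, within the 8 mm allowed. The tool was within 1 mm of the unit centre I found from the stud positions.
- **Force:** the push was 25 N, about 29 N on the unit with the cover's weight.
- **Bystanders:** the picture areas around the bottle, jug and old filter were unchanged apart from noise.

**Disagreements:**
- The cameras first placed the unit about 2.7 mm short in x compared with the studs as gripped. I used the gripped positions and corrected the pictures to match.
- A side force of about 9 N stayed on the tool while pressing. Small sideways shifts did not relieve it.

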